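# Lift a circuit board with a spatula onto the inspection stage

## Robot

A 7-joint arm with a two-finger parallel gripper is mounted at the origin on the work surface. World frame = base frame: x ahead of the robot, y to its left, z up, the work surface at z = 0. Lengths are in m, angles in rad, forces in N, time in s.
With the tool pointing down it reaches from about 0.35 to 0.775 m from the base axis. Payload 3.1 kg.
Tool frame: the origin (TCP) lies midway between the tips of the shut fingers; the grasp point (between the pads) lies 19 mm behind it; z points along the fingers, y is the direction in which the jaws open and shut (so a half turn about z gives the same grasp; the last joint's range is limited). The gripper opens to 85 mm and grips with 20 to 120 N. Pads are 22 mm wide; open, the fingers measure 114 mm over their backs; the gripper's body (76 mm by 85 mm) begins 54 mm behind the grasp point. The pads swing forward as they close: fully open they stand 13 mm farther back than shut.
Start: joints at [-1.221, 0.311, 0.014, 1.512, -0.004, 1.319, -0.027], TCP at [0.21, 0.508, 0.193] pointing down, gripper open.
Joint ranges: [-2.7, 2.7], [-0.3, 1.91], [-1.27, 1.3], [0.12, 2.57], [-1.44, 4.58], [0.2, 2.03], [-3.05, 3.05]. Speed limits (rad/s): [2.79, 2.79, 3.14, 3.14, 3.14, 3.14, 3.14].

## Interface

Orientations are given as a unit quaternion [w, x, y, z].
In Python, from bench import get_state, grab_frame, camera_model, close_job, search_frame gives the robot as it stands.
- The arm moves only by the tool step_arm, never from a script. Its argument "steps" is a list of rows, each an object of numbers: "wx", "wy", "wz": the turn, a rotation vector about the world's x, y, z in rad; "tx", "ty", "tz": the shift along the world's x, y, z in mm; "fingers": the opening in per cent of the stroke, from 0 (shut) to 100 (fully open). A call has 1 to 8 rows; each row shifts and turns the commanded pose from where the row before left it; what a row does not reach is not made up. A row lasts 1/10 s, in which the tool goes at most 50 mm and 8.59 degrees, less where a joint would pass 70% of its speed; a pose out of reach is approached as far as the arm can. A call is refused whole if a number of a shift passes 50 or a number of a turn 0.15, either way. A call with a gripper value outside its range is refused whole. The fingers move at their own pace and stop on an object; "grip_force" is the grip in N (left out, the last holds). Time passes only in rows, so rows that do not move let the fingers close. It gives the time, the measured TCP pose, the force and the opening at its end, in the units of the state.
- get_state(): the state, without advancing time (a new reading comes with each control period).
- grab_frame(name): name is "scene" or "top"; returns the picture (400x640x3 uint8, red, green, blue); there is no depth.
- camera_model(name): a dict with "camera_matrix" (3x3 intrinsics, pixels), "pose" (4x4, takes a point from camera to world coordinates). Camera axes: x right, y up, looking along -z (the intrinsics and any distortion apply to the point x, -y, -z); pixel columns grow to the right and rows downward; lengths in m; the calibration is good to about 2 mm. A picture is of the moment at which its call begins. camera_model takes no time and is no camera call.
- close_job(): hands the job in, once; it reports no verdict.
Trained networks look in the newest picture that a camera, given by its name, has taken for a name from the list of things; names that differ only in an ending like _2 or _b are one class to them, and where a whole thing is asked for, a point or a joint stands for the part that bears it (a point fixed in the world has none). Each returns a list of dicts, best first, with "confidence" (0 to 1); they miss things now and then, are a little off and sometimes report something else, mostly with a low value. They report only what shows in the picture. A call takes as long as a camera call. They do not tell look-alikes from the thing itself.
- search_frame(camera, label): "point" ([row, column] in pixels, amid what is visible of it).
The state is a dict: "t": time; "qpos": joint angles; "dq": joint speeds; "joint_efforts": joint torques, N m; "tool_pos": TCP position; "eef_rot": TCP orientation; "ft_force": force on the tool from outside, world axes, zero at the start; "ft_torque": the same for the moment, N m; "gripper_width": opening from 0.0 (shut) to 1.0 (fully open).
Only numpy, scipy, OpenCV 4.12 (cv2) and the standard library are available. Lean on these libraries where they do the work, as an engineer would, in place of code of your own. Each camera call takes 0.05 s, during which the arm holds its last target. There are 200 camera calls.

## Task

Take the spatula from its rest, slide it under the circuit board that carries the round coil, lift the board out of its bay and set it down gently on the empty inspection stage under the ring lamp, level, standing on its feet wholly on the stage and square between its side rails. Then lay the spatula back on its rest as it lay before: handle in the notch, blade flat on the base plate. Do not touch either board with the gripper, do not tip the board, and leave the other board, the bottle, the reel, the meter and the screwdriver alone.

Things in the scene. Friction and masses are not known exactly. Their poses are not given: they have to be found in the camera images.
- coil_board: Green board 60 (x) x 66 (y) x 2 mm on four brass feet 12 long, 6 thick, at x +-26, y +-28.5: free height under it 12, between left and right feet 51. On top a round dark coil 26 across, 12 high. About 70 g. Starts in bay_a, its x along the bay's x within 5 degrees, up to 4 mm off the bay's centre. Origin: middle, level with the foot undersides; z up
- sink_board: Same green board on the same four feet, but with a square finned dark heat sink, 26 x 26 mm, 12 high, in place of the coil. Stands in bay_b; leave it alone. Origin in the middle, level with the undersides of the feet
- stage: Inspection stage, empty: fixed dark plate, top 20 mm above the bench, white disc in the middle; x -38 to +43, y -47 to +47. Bright side rails at y +-41 to +-47 and back stop at x 38 to 43 rise to 36 mm above the bench; the -x end, to the robot, is open. Origin at bench height under the middle of the 76 x 82 mm clear floor; x to the back stop, z up
- ring_lamp (a point): Centre of the ring lamp fixed over the stage, at the height of its underside: 100 mm above the bench, 80 above the stage floor, over the stage's middle. Black ring, 76 mm inside and 104 mm outside diameter, 14 mm high (too small for a board to pass through), held by a 12 mm column at stage x = +66. The way in is low, from the open -x end
- bay_a: Grey plastic bay that holds the coil board: same sizes, rails, open -x end and frame as the stage, no disc. Fixed. The two bays and the stage stand in a row in any order, each turned up to 15 degrees
- bay_b: Grey plastic bay that holds the heat-sink board: same sizes, rails, open -x end and frame as the stage, no disc. Fixed
- spatula: Loose spatula, 110 g. Steel blade 74 (x) x 38 (y) x 2.5 mm thick; neck 22 wide rises at its rear, from x -36 leaning back to -54; level black handle 14 wide, 22 tall, x -49 to -184, centre line 48 above the blade's underside. Origin: under the middle of the blade; x to the blade tip, z up. It carries a board well with the board's middle 6 mm ahead of its origin
- spatula_grip (a point): A good place to grip the spatula, from above, closing along the spatula's y: the middle of the handle's section, 100 mm behind the blade's middle and 48 mm above the blade's underside, clear of neck and rest
- rest: Fixed spatula rest: dark base plate 3 mm thick, x -185 to +55, y +-32; grey saddle block at x -162 to -148, 44 wide, 40 mm high, with two cheeks to 46 mm that leave a 26 mm notch for the handle. Origin at bench height; x from saddle to blade. The spatula starts with its origin 3 mm above this origin, axes parallel: blade on the plate, handle on the saddle
- solvent_bottle: Bottle 46 mm across, 130 mm high, loose, stands in the row between bays and stage; leave alone. Origin under its centre
- solder_reel: Standing metal reel, 52 mm across, 46 mm high, loose, stands in the row between bays and stage; leave alone. Origin under its centre
- meter: Black hand meter 120 (x) x 65 x 35 mm high, loose, lying on the bench near the left-hand lane; leave alone. Origin under its centre
- driver: screwdriver about 150 mm long lying on the bench, its handle about 30 mm thick; leave alone. Origin under its middle, x from handle to tip
There are look-alikes about, which are no part of the job. What is shaped like the spatula but green or orange is not meant.

How it is judged:
On the way, in this order (a step that is already met when the one before it is completed fails the run):
1. the coil board is lifted clear of its bay on the spatula (height (world z) of coil_board above 0.06 m and contact force between coil_board and spatula above 0.2 N and contact force between coil_board and bay_a below 0.02 N and angle between coil_board's own z axis and vertical below 0.3 rad), for 0.2 s.
2. the coil board stands on the stage and the spatula has left it (x of coil_board in the frame of stage between -0.0085 and 0.0085 m and y of coil_board in the frame of stage between -0.0085 and 0.0085 m and z of coil_board in the frame of stage between 0.017 and 0.023 m and angle between coil_board's own z axis and vertical below 0.06 rad and angle between the x axis of coil_board and the x axis of stage, either way round below 0.14 rad and contact force between coil_board and spatula below 0.02 N and x of spatula in the frame of stage below -0.07 m), for 0.2 s.
At the end, for the whole second after the job is handed in: Coil board on its feet on the stage: middle within 8.5 mm of the stage's along x and y, level to 3 degrees, square to 8. Spatula on its rest: within 25 mm and 7 degrees of its first place, height within 4 mm, level to 4.5 degrees. Both released and still (x of coil_board in the frame of stage between -0.0085 and 0.0085 m and y of coil_board in the frame of stage between -0.0085 and 0.0085 m and z of coil_board in the frame of stage between 0.017 and 0.023 m and angle between coil_board's own z axis and vertical below 0.06 rad and angle between the x axis of coil_board and the x axis of stage, either way round below 0.14 rad and linear speed of each of coil_board, spatula below 0.02 m/s and contact force between coil_board and spatula below 0.02 N and horizontal distance between spatula and rest below 0.025 m and angle between the x axis of spatula and the x axis of rest, either way round below 0.12 rad and z of spatula in the frame of rest between 0 and 0.007 m and angle between spatula's own z axis and vertical below 0.08 rad); the robot touches nothing.
It fails at once if a board is touched with the gripper (contact force between any of the fingers, the arm and coil_board above 0.5 N or contact force between any of the fingers, the arm and sink_board above 0.5 N).
It fails at once if the coil board is tipped by more than 20 degrees (angle between coil_board's own z axis and vertical above 0.35 rad).
It fails at once if the coil board is dropped or pushed hard on the stage (more than 20 N) (contact force between coil_board and stage above 20 N).
It fails at once if the other board is moved by more than 10 mm (distance of sink_board from where it was at the start of the episode above 0.01 m).
It fails at once if the bottle, the reel, the meter or the screwdriver is moved by more than 20 mm (distance of any of solvent_bottle, solder_reel, driver, meter from where it was at the start of the episode above 0.02 m).
It also fails if it takes over 72 s, if anything falls off the work surface, if the arm or the gripper's body presses on something with over 40 N, if the wrist force passes 120 N, or if a joint passes its speed limit or range.

## Working session

There is one attempt and no reset: what is moved stays moved. The work goes in short steps, Python scripts to look and compute and a tool call to move; the robot and the scene stay as the last step left them, time stands still between calls to the robot, and variables do not carry over. Pictures are saved under pics/ and viewed, about 8 in all and at most 12, crops included, and the job is handed in when it is done.

Besides the shell and the picture viewer there is one more tool, called after ">>>" as name([rows], argument=value, ...), one row to a line, values as JSON. step_arm: Moves the arm, as the interface text tells. Its arguments: {"type":"object","properties":{"steps":{"type":"array"},"grip_force":{"type":"number"}},"required":["steps"]}

```bash
ls; mkdir -p pics; python3 - <<'E'
from bench import *
import cv2,numpy as np
for n in("top","scene"):
    f=grab_frame(n); cv2.imwrite(f"pics/{n}0.png",cv2.cvtColor(f,cv2.COLOR_RGB2BGR))
    c=camera_model(n);print(n,np.round(c["camera_matrix"],1).tolist(),np.round(c["pose"],3).tolist(),[k for k in c])
    for l in("coil_board","sink_board","stage","bay_a","spatula","rest","solvent_bottle","solder_reel","meter","driver"):
        print(l,[(np.round(d["point"]).tolist(),round(d["confidence"],2)) for d in search_frame(n,l)][:4])
s=get_state();print(s)
E
```

```text
pics
top [[399.1, 0.0, 319.6], [0.0, 399.1, 202.4], [0.0, 0.0, 1.0]] [[0.006, 0.997, -0.081, 0.383], [-1.0, 0.004, -0.024, 0.043], [-0.024, 0.082, 0.996, 1.232], [0.0, 0.0, 0.0, 1.0]] ['camera_matrix', 'pose']
coil_board [([155.0, 430.0], 0.91), ([145.0, 426.0], 0.18)]
sink_board [([155.0, 259.0], 0.87), ([143.0, 337.0], 0.41)]
stage [([142.0, 337.0], 0.78)]
bay_a [([168.0, 260.0], 0.85), ([146.0, 426.0], 0.57)]
spatula [([293.0, 231.0], 0.64), ([161.0, 186.0], 0.57)]
rest [([216.0, 363.0], 0.65)]
solvent_bottle [([161.0, 301.0], 0.82), ([143.0, 337.0], 0.25)]
solder_reel [([158.0, 390.0], 0.51)]
meter [([233.0, 225.0], 0.78)]
driver [([218.0, 363.0], 0.73), ([245.0, 458.0], 0.59), ([161.0, 302.0], 0.4)]
scene [[382.1, 0.0, 324.2], [0.0, 382.1, 201.7], [0.0, 0.0, 1.0]] [[0.084, -0.708, 0.701, 1.183], [0.996, 0.052, -0.066, -0.017], [0.011, 0.704, 0.71, 0.828], [0.0, 0.0, 0.0, 1.0]] ['camera_matrix', 'pose']
coil_board [([275.0, 203.0], 0.9), ([215.0, 287.0], 0.18)]
sink_board [([264.0, 415.0], 0.66)]
stage [([277.0, 317.0], 0.75), ([214.0, 288.0], 0.29)]
bay_a [([273.0, 414.0], 0.58)
[... 265 characters left out ...]
0], 0.77)]
{'t': 1.1, 'qpos': array([-1.220716  ,  0.31088115,  0.01397018,  1.51150571, -0.00437966,
        1.31918468, -0.02719223]), 'dq': array([-0.00063164, -0.00125316,  0.00077719,  0.00057329, -0.00104946,
        0.00070601,  0.00032213]), 'joint_efforts': array([-5.41159147e-05, -3.79813063e+01,  1.45483869e-01, -2.30864704e+01,
        1.21619905e-02,  1.82116317e-03,  2.65819963e-06]), 'tool_pos': array([0.20998079, 0.5083611 , 0.19251181]), 'eef_rot': array([1.98858228e-05, 1.94582365e-01, 9.80886182e-01, 2.29266687e-05]), 'ft_force': array([ 0.72216394, -0.17012066, -0.31765073]), 'ft_torque': array([-0.05539873, -0.02006316,  0.03150487]), 'gripper_width': 1.0025643675207223}
```

```bash
python3 - <<'E'
import cv2
t=cv2.imread("pics/top0.png")[90:330,140:480]
cv2.imwrite("pics/topc.png",cv2.resize(t,(800,565),interpolation=cv2.INTER_CUBIC))
E
```

```text
(no output)
```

View pics/topc.png

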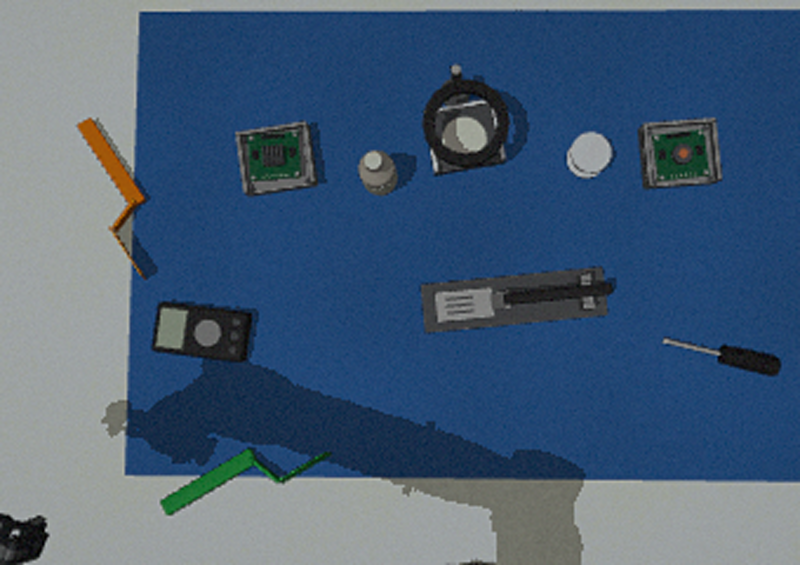

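View pics/scene0.png

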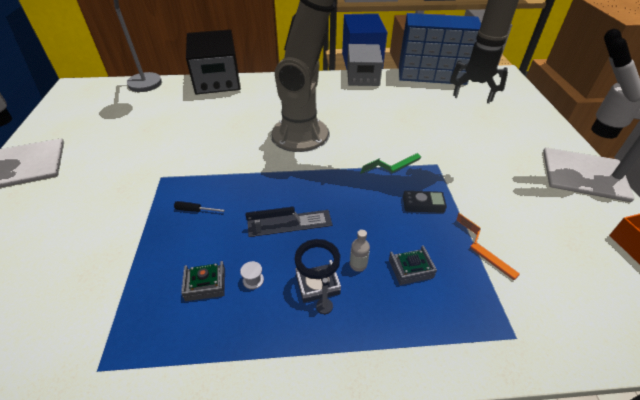

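```bash
cat > h.py <<'E'
import numpy as np,cv2
from bench import *
from scipy.optimize import differential_evolution
CAM={n:camera_model(n) for n in("top","scene")}
def proj(n,P):
    c=CAM[n];M=np.linalg.inv(c["pose"]);q=np.asarray(P)@M[:3,:3].T+M[:3,3]
    q=q*[1,-1,-1];u=q@c["camera_matrix"].T;return u[:,:2]/u[:,2:]
def back(n,rc,z):
    c=CAM[n];d=np.linalg.inv(c["camera_matrix"])@[rc[1],rc[0],1.];d=c["pose"][:3,:3]@(d*[1,-1,-1])
    o=c["pose"][:3,3];return o+d*(z-o[2])/d[2]
def rect(x0,x1,y0,y1,z):
    p=np.array([[x0,y0,z],[x1,y0,z],[x1,y1,z],[x0,y1,z]])/1000;return [(p[i],p[(i+1)%4]) for i in range(4)]
BAY=rect(-38,38,-41,41,36)[0:0]+rect(-38,43,-47,47,36)[:]
BAY=[(np.array(a)/1000,np.array(b)/1000) for a,b in [((-38,-47,36),(43,-47,36)),((43,-47,36),(43,47,36)),((43,47,36),(-38,47,36)),((-38,-41,36),(38,-41,36)),((38,-41,36),(38,41,36)),((38,41,36),(-38,41,36)),((-38,-47,36),(-38,-41,36)),((-38,41,36),(-38,47,36)),((-38,-47,20),(-38,47,20)),((-38,-47,0),(-38,47,0)),((-38,47,36),(-38,47,0)),((-38,-47,36),(-38,-47,0))]]
BRD=rect(-30,30,-33,33,14)
SPA=rect(-37,37,-19,19,2.5)+rect(-184,-49,-7,7,59)
REST=rect(-185,55,-32,32,3)
def samp(E,n=25):
    t=np.linspace(0,1,n)[:,None];return np.vstack([a+(b-a)*t for a,b in E])
def tf(P,p,z0=0):
    c,s=np.cos(p[2]),np.sin(p[2]);return P@np.array([[c,s,0],[-s,c,0],[0,0,1]])+[p[0],p[1],z0]
def grad(img):
    L=cv2.GaussianBlur(cv2.cvtColor(img,cv2.COLOR_RGB2LAB).astype(np.float32),(0,0),0.7)
    g=sum(cv2.Sobel(L[...,k],cv2.CV_32F,1,0)**2+cv2.Sobel(L[...,k],cv2.CV_32F,0,1)**2 for k in range(3))**.5
    return np.minimum(g,120)
def fit(E,p0,z0,imgs,r=(.015,.015,.1)):
    S=samp(E);G={n:grad(i) for n,i in imgs.items()}
    def f(p):
        s=0
        for n,g in G.items():
            u=proj(n,tf(S,p,z0)).astype(np.float32);s-=cv2.remap(g,u[:,:1],u[:,1:],cv2.INTER_LINEAR).mean()
        return s
    R=differential_evolution(f,[(a-b,a+b) for a,b in zip(p0,r)],seed=1,popsize=20);return R.x,R.fun
def overlay(img,n,items,box,k):
    y0,y1,x0,x1=box;o=cv2.resize(cv2.cvtColor(img,cv2.COLOR_RGB2BGR)[y0:y1,x0:x1],None,fx=k,fy=k,interpolation=cv2.INTER_CUBIC)
    for E,p,z0,c in items:
        for a,b in E:
            u=proj(n,tf(np.array([a,b]),p,z0));u=((u+.5-[x0,y0])*k).round().astype(int)
            cv2.line(o,tuple(u[0].tolist()),tuple(u[1].tolist()),c,1)
    return o
E
cat > m.py <<'E'
from h import *
I={n:cv2.cvtColor(cv2.imread(f"pics/{n}0.png"),cv2.COLOR_BGR2RGB) for n in("top","scene")}
pc=lambda x,y:(y/2.353+90,x/2.353+140)
g={}
g["bay"]=(BAY,[*back("top",pc(681,154),.036)[:2],.07],0)
g["stage"]=(BAY,[*back("top",pc(467,123),.1)[:2],.12],0)
g["brd"]=(BRD,[*back("top",pc(682,153),.034)[:2],.05],.02)
g["spa"]=(SPA,[*back("top",pc(466,304),.005)[:2],1.66],.003)
g["rest"]=(REST,[*back("top",pc(466,304),.005)[:2],1.66],0)
res={}
for k,(E,p0,z0) in g.items():
    out=[]
    for im in (I,{"top":I["top"]},{"scene":I["scene"]}):
        x,f=fit(E,p0,z0,im);out.append(x);print(k,np.round(p0,3),np.round(x[:2]*1000,1),round(np.degrees(x[2]),1),round(f,1))
    res[k]=(E,out[0],z0)
np.save("res.npy",{k:v[1] for k,v in res.items()},allow_pickle=True)
R,Y=(0,0,255),(0,255,255)
it=[(*res["bay"],R),(*res["stage"],R),(*res["brd"],Y),(*res["spa"],Y),(*res["rest"],R)]
o=[overlay(I["top"],"top",it,b,8) for b in((125,175,410,450),(120,170,315,360))]+[overlay(I["scene"],"scene",it,b,8) for b in((255,305,180,228),(255,305,290,342))]
a=overlay(I["top"],"top",it,(195,235,315,405),8)
r1=np.hstack(o[:2]);r2=np.hstack(o[2:]);
W=800
f=lambda z:cv2.copyMakeBorder(z,0,0,0,W-z.shape[1],cv2.BORDER_CONSTANT) if z.shape[1]<W else z[:,:W]
c=np.vstack([f(r1),f(r2),f(a)]);print(c.shape);cv2.imwrite("pics/ov0.png",cv2.resize(c,None,fx=.6,fy=.6,interpolation=cv2.INTER_AREA) if 0 else np.hstack([cv2.resize(r1,(400,295)),cv2.resize(r2,(400,295))]))
cv2.imwrite("pics/ov1.png",a)
E
python3 m.py
```

```text
bay [ 0.624 -0.259  0.07 ] [ 629.6 -261.1] 5.1 -198.0
bay [ 0.624 -0.259  0.07 ] [ 628.1 -259.7] 5.7 -104.4
bay [ 0.624 -0.259  0.07 ] [ 631.  -261.6] 4.5 -103.1
stage [0.649 0.017 0.12 ] [651.4  19.8] 12.4 -200.4
stage [0.649 0.017 0.12 ] [647.5  20.9] 11.7 -103.1
stage [0.649 0.017 0.12 ] [652.9  18.6] 11.7 -106.5
brd [ 0.626 -0.261  0.05 ] [ 630.8 -258. ] 5.3 -203.2
brd [ 0.626 -0.261  0.05 ] [ 617.2 -258.2] 5.8 -106.7
brd [ 0.626 -0.261  0.05 ] [ 628.6 -259.5] 6.3 -112.6
spa [0.432 0.016 1.66 ] [433.8  19. ] 95.9 -207.8
spa [0.432 0.016 1.66 ] [432.1  19.2] 96.0 -111.4
spa [0.432 0.016 1.66 ] [437.6  18.4] 96.9 -107.8
rest [0.432 0.016 1.66 ] [434.3  18. ] 95.9 -168.6
rest [0.432 0.016 1.66 ] [432.5  18.8] 95.9 -91.2
rest [0.432 0.016 1.66 ] [439.2  17.4] 95.8 -98.5
(1120, 800, 3)
```

View pics/ov0.png

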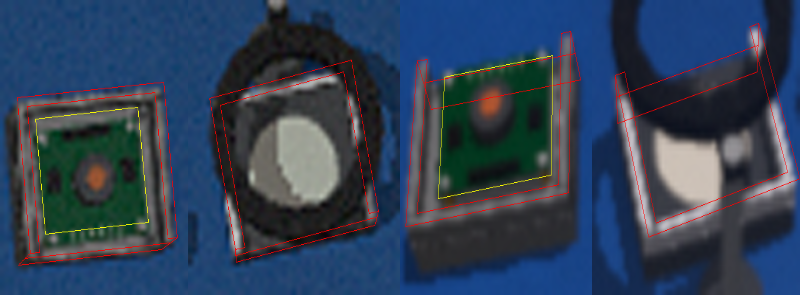

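View pics/ov1.png

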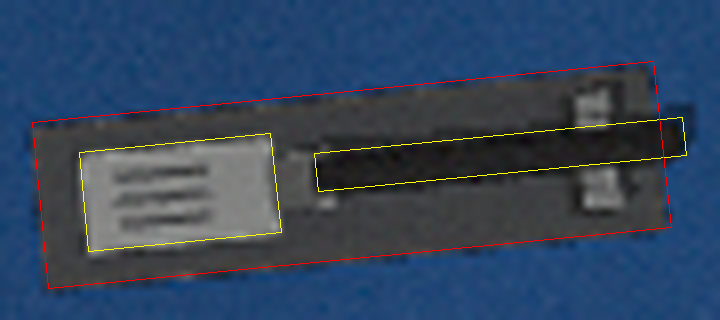

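>>> step_arm([
  {"tx":18,"ty":-45,"wz":-0.083},
  {"tx":18,"ty":-45,"wz":-0.083},
  {"tx":18,"ty":-45,"wz":-0.083},
  {"tx":18,"ty":-45,"wz":-0.083},
  {"tx":18,"ty":-45,"wz":-0.083},
  {"tx":18,"ty":-45,"wz":-0.083},
  {"tx":18,"ty":-45,"wz":-0.083},
  {"tx":18,"ty":-45,"wz":-0.083},
], grip_force=100)

```text
schema error: expected keys wx, wy, wz, tx, ty, tz, fingers
```

>>> step_arm([
  {"tx":18,"ty":-45,"wz":-0.083},
  {"tx":18,"ty":-45,"wz":-0.083},
  {"tx":18,"ty":-45,"wz":-0.083},
  {"tx":18,"ty":-45,"wz":-0.083},
  {"tx":18,"ty":-45,"wz":-0.083},
  {},
  {},
])

```text
schema error: expected keys wx, wy, wz, tx, ty, tz, fingers
```

```bash
cat >> h.py <<'E'
from scipy.spatial.transform import Rotation as Ro
def st():
    s=get_state();w,x,y,z=s["eef_rot"];R=Ro.from_quat([x,y,z,w]).as_matrix()
    yd=np.degrees(np.arctan2(R[1,1],R[0,1]))
    print("t",round(s["t"],2),"tcp",np.round(s["tool_pos"]*1000,1),"ydir",round(yd,2),"z",np.round(R[:,2],4),"F",np.round(s["ft_force"],1),"g",round(s["gripper_width"],3));return s,yd
E
cat > gm.py <<'E'
from h import *
st()
R=np.load("res.npy",allow_pickle=True).item()
for n,z in(("top",0),("scene",0)):
    f=cv2.cvtColor(cv2.imread(f"pics/{n}0.png"),cv2.COLOR_BGR2HSV)
    for name,rc in(("coil",(155,430) if n=="top" else (280,204)),):
        r,c=rc;m=np.zeros(f.shape[:2],np.uint8);w=cv2.inRange(f,(45,80,25),(90,255,255));m[r-25:r+25,c-25:c+25]=w[r-25:r+25,c-25:c+25]
        cs,_=cv2.findContours(m,0,2);c_=max(cs,key=cv2.contourArea)
        P=np.array([back(n,(p[0][1],p[0][0]),.034)[:2]*1000 for p in c_],np.float32)
        print(n,cv2.minAreaRect(P))
E
python3 gm.py
```

```text
t 1.1 tcp [210.  508.4 192.5] ydir 67.56 z [ 0.  0. -1.] F [ 0.7 -0.2 -0.3] g 1.003
top ((624.207275390625, -258.0206298828125), (58.726139068603516, 66.15230560302734), 7.294726371765137)
scene ((629.8472900390625, -258.8263244628906), (59.26735305786133, 65.54029083251953), 7.0092926025390625)
```

>>> step_arm([
  {"wx":0,"wy":0,"wz":-0.083,"tx":18,"ty":-45,"tz":0,"fingers":100},
  {"wx":0,"wy":0,"wz":-0.083,"tx":18,"ty":-45,"tz":0,"fingers":100},
  {"wx":0,"wy":0,"wz":-0.083,"tx":18,"ty":-45,"tz":0,"fingers":100},
  {"wx":0,"wy":0,"wz":-0.083,"tx":18,"ty":-45,"tz":0,"fingers":100},
  {"wx":0,"wy":0,"wz":-0.083,"tx":18,"ty":-45,"tz":0,"fingers":100},
  {"wx":0,"wy":0,"wz":-0.083,"tx":18,"ty":-45,"tz":0,"fingers":100},
  {"wx":0,"wy":0,"wz":-0.083,"tx":18,"ty":-45,"tz":0,"fingers":100},
  {"wx":0,"wy":0,"wz":-0.083,"tx":18,"ty":-45,"tz":0,"fingers":100},
], grip_force=100)

```text
t: 1.9
tool_pos: [0.3545, 0.1466, 0.1929]
eef_rot: [0.0, 0.505, 0.863, 0.001]
ft_force: [1.0, -0.0, -0.2]
gripper_width: 1.002
```

>>> step_arm([
  {"wx":0,"wy":0,"wz":-0.083,"tx":18,"ty":-45,"tz":0,"fingers":100},
  {"wx":0,"wy":0,"wz":-0.083,"tx":18,"ty":-45,"tz":0,"fingers":100},
  {"wx":0,"wy":0,"wz":-0.083,"tx":18,"ty":-45,"tz":0,"fingers":100},
  {"wx":0,"wy":0,"wz":-0.083,"tx":18,"ty":-45,"tz":0,"fingers":100},
  {"wx":0,"wy":0,"wz":-0.083,"tx":18,"ty":-45,"tz":0,"fingers":100},
  {"wx":0,"wy":0,"wz":0,"tx":0,"ty":0,"tz":-40,"fingers":100},
  {"wx":0,"wy":0,"wz":0,"tx":0,"ty":0,"tz":0,"fingers":60},
  {"wx":0,"wy":0,"wz":0,"tx":0,"ty":0,"tz":0,"fingers":60},
])

```text
t: 2.7
tool_pos: [0.4434, -0.076, 0.1523]
eef_rot: [-0.001, 0.671, 0.742, -0.0]
ft_force: [-0.1, -0.1, 0.2]
gripper_width: 0.693
```

```bash
python3 -c "
from h import *
st()"
```

```text
t 2.7 tcp [443.4 -76.  152.3] ydir 5.77 z [-1.8e-03  4.0e-04 -1.0e+00] F [-0.1 -0.1  0.2] g 0.693
```

>>> step_arm([
  {"wx":0,"wy":0,"wz":0,"tx":1,"ty":-5,"tz":-40,"fingers":60},
  {"wx":0,"wy":0,"wz":0,"tx":0,"ty":0,"tz":-40,"fingers":60},
  {"wx":0,"wy":0,"wz":0,"tx":0,"ty":0,"tz":-25,"fingers":60},
  {"wx":0,"wy":0,"wz":0,"tx":0,"ty":0,"tz":-15,"fingers":60},
  {"wx":0,"wy":0,"wz":0,"tx":0,"ty":0,"tz":0,"fingers":30},
  {"wx":0,"wy":0,"wz":0,"tx":0,"ty":0,"tz":0,"fingers":25},
  {"wx":0,"wy":0,"wz":0,"tx":0,"ty":0,"tz":0,"fingers":15},
  {"wx":0,"wy":0,"wz":0,"tx":0,"ty":0,"tz":0,"fingers":0},
], grip_force=100)

```text
t: 3.5
tool_pos: [0.4465, -0.0815, 0.0339]
eef_rot: [0.001, 0.671, 0.742, 0.001]
ft_force: [-0.3, -0.7, -0.3]
gripper_width: 0.007
```

>>> step_arm([
  {"wx":0,"wy":0,"wz":0,"tx":0,"ty":0,"tz":0,"fingers":0},
  {"wx":0,"wy":0,"wz":0,"tx":0,"ty":0,"tz":0,"fingers":0},
  {"wx":0,"wy":0,"wz":0,"tx":0,"ty":0,"tz":0,"fingers":0},
])

```text
t: 3.8
tool_pos: [0.4451, -0.0817, 0.0327]
eef_rot: [0.0, 0.671, 0.742, 0.0]
ft_force: [0.2, -1.1, 0.5]
gripper_width: 0.001
```

```bash
cat > sp.py <<'E'
from h import *
import sys
s,yd=st();tag=sys.argv[1];z0=float(sys.argv[2])
I={n:grab_frame(n) for n in("top","scene")}
for n in I: cv2.imwrite(f"pics/{n}_{tag}.png",cv2.cvtColor(I[n],cv2.COLOR_RGB2BGR))
yaw=np.radians(yd+90) 
p=s["tool_pos"][:2]+.1*np.array([np.cos(yaw),np.sin(yaw)])
print("pred",np.round(p*1000,1),np.degrees(yaw))
for n in I:
    x,f=fit(rect(-37,37,-19,19,2.5),[*p,yaw],z0,{n:I[n]},(.012,.012,.06));print(n,np.round(x[:2]*1000,1),round(np.degrees(x[2]),1),round(f,1))
E
python3 sp.py g1 .003
```

```text
t 3.8 tcp [445.1 -81.7  32.7] ydir 5.73 z [ 4.e-04  1.e-04 -1.e+00] F [ 0.2 -1.1  0.5] g 0.001
pred [435.1  17.8] 95.7311190153465
top [432.5  19.7] 97.2 -119.7
scene [436.4  19. ] 94.5 -119.3
```

```bash
python3 - <<'E'
import cv2,numpy as np
a=cv2.imread("pics/top_g1.png")[185:245,310:410];b=cv2.imread("pics/scene_g1.png")[170:250,230:350]
a=cv2.resize(a,(390,234),interpolation=2);b=cv2.resize(b,(400,267),interpolation=2)
cv2.imwrite("pics/g1.png",np.hstack([cv2.copyMakeBorder(a,0,33,0,0,0),b]))
E
```

```text
(no output)
```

View pics/g1.png

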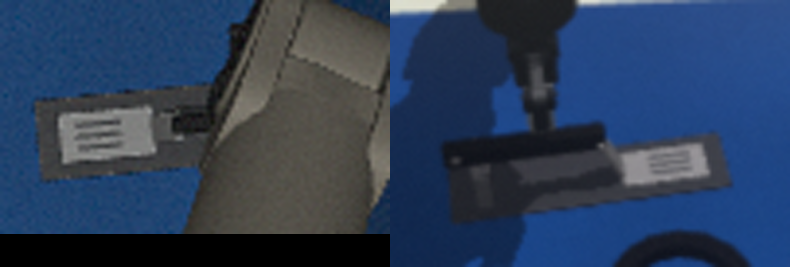

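```bash
python3 - <<'E'
from h import *
I=cv2.cvtColor(cv2.imread("pics/scene_g1.png"),cv2.COLOR_BGR2RGB)
p=[.4351,.0178,np.radians(95.8)]
o=overlay(I,"scene",[(SPA,p,.003,(0,255,255)),(rect(-184,-49,-7,7,37),p,.003,(0,0,255))],(165,245,235,345),7)
for x,y,z in((.4451,-.0817,.0327),(.4451,-.0817,.0517),(.4451,-.0817,.1057)):
    u=((proj("scene",[[x,y,z]])[0]+.5-[235,165])*7).astype(int);cv2.circle(o,tuple(u.tolist()),4,(0,255,0),1)
o=cv2.convertScaleAbs(o,alpha=1.8);cv2.imwrite("pics/g2.png",o)
E
```

```text
(no output)
```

View pics/g2.png

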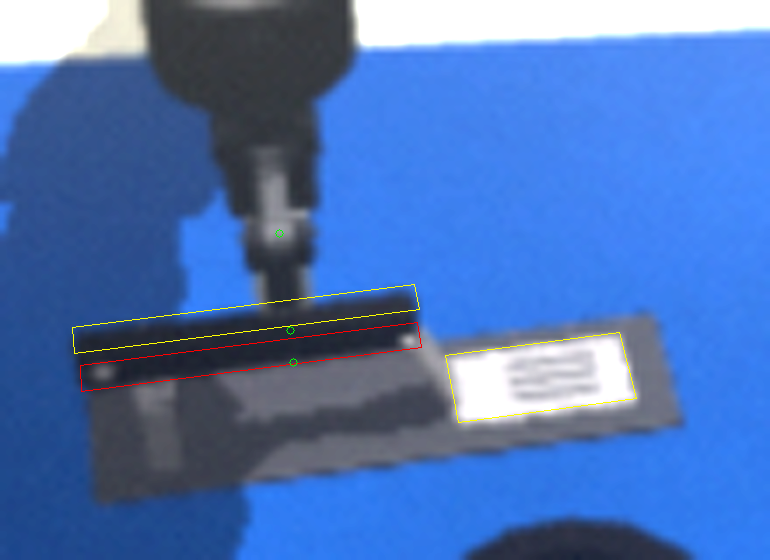

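```bash
python3 - <<'E'
import cv2
for n in("scene0","scene_g1"):
    g=cv2.imread(f"pics/{n}.png").max(2);print(n);print(g[203:224,262:288])
E
```

```text
scene0
[[135 134 134 135 135 134 134 135 134 135 136 136 135 135 135 135 135 135
  137 135 134 134 133 133 133 134]
 [135 137 136 135 135 135 135 135 135 136 135 135 134 134 136 137 133 135
  135 136 136 135 135 134 135 134]
 [135 136 135 134 133 134 135 135 136 135 136 134 135 134 134 134 135 136
  134 135 135 136 135 134 133 132]
 [134 136 136 136 135 137 137 136 136 136 136 137 136 136 134 135 135 135
  133 135 131 130 131 130 126 126]
 [135 137 137 136 137 138 136 137 137 136 136 135 134 134 132 132 130 131
  130 123 105  93  92  90  82  79]
 [138 136 137 136 134 133 134 132 132 131 130 125 112 106  95  89  85  81
   77  71  59  54  52  51  46  45]
 [133 131 129 124 111 106  96  92  85  82  78  73  63  59  54  52  46  44
   42  41  40  39  39  39  38  38]
 [ 84  82  76  72  62  59  52  51  46  44  41  40  39  39  39  39  38  39
   38  38  37  35  38  35  36  35]
 [ 45  44  42  39  39  39  38  39  38  38  38  37  37  36  37  37  38  36
   34  33  35  33  35  31  34  34]
 [ 38  38  36  39  36  36  36  37  36  35  33  35  34  31  33  33  33  32
   33  32  32  32  31  32  33  32]
 [ 
[... 2795 characters left out ...]
62  62  61
   64  67  68  68  67  68  68  69]
 [ 32  33  33  43  56  58  60  61  60  61  64  65  67  67  67  68  66  67
   68  67  68  67  68  67  68  69]
 [ 42  42  41  46  55  65  67  67  69  67  68  67  68  68  66  66  67  67
   67  69  67  67  67  69  70  68]
 [ 44  44  44  44  48  56  66  67  69  67  68  67  66  67  68  68  67  68
   68  68  67  69  67  71  69  68]
 [ 44  44  46  43  45  48  55  65  66  67  67  68  68  68  68  67  69  68
   67  69  69  69  69  71  69  67]
 [ 45  43  45  44  43  44  47  57  66  67  68  68  67  68  68  68  68  68
   67  69  67  68  68  67  63  52]
 [ 44  44  44  45  44  44  47  54  66  65  68  68  68  66  68  66  65  63
   53  51  52  52  52  53  50  45]]
```

>>> step_arm([
  {"wx":0,"wy":0,"wz":0,"tx":0,"ty":0,"tz":5,"fingers":0},
  {"wx":0,"wy":0,"wz":0,"tx":0,"ty":0,"tz":5,"fingers":0},
  {"wx":0,"wy":0,"wz":0,"tx":0,"ty":0,"tz":5,"fingers":0},
  {"wx":0,"wy":0,"wz":0,"tx":0,"ty":0,"tz":5,"fingers":0},
  {"wx":0,"wy":0,"wz":0,"tx":0,"ty":0,"tz":0,"fingers":0},
])

```text
t: 4.4
tool_pos: [0.4459, -0.0818, 0.0534]
eef_rot: [0.001, 0.671, 0.742, 0.001]
ft_force: [-0.5, -0.7, -0.8]
gripper_width: -0.004
```

```bash
python3 sp.py g3 .023; python3 - <<'E'
from h import *
s,_=st();I=cv2.cvtColor(cv2.imread("pics/scene_g3.png"),cv2.COLOR_BGR2RGB)
p=[.4351,.0178,np.radians(95.8)]
o=overlay(I,"scene",[(SPA,p,.003,(0,255,255))],(165,245,235,345),7)
for dz in(0,.019,.073):
    u=((proj("scene",[s["tool_pos"]+[0,0,dz]])[0]+.5-[235,165])*7).astype(int);cv2.circle(o,tuple(u.tolist()),4,(0,255,0),1)
o=cv2.convertScaleAbs(o,alpha=1.8);cv2.imwrite("pics/g3.png",o)
E
```

```text
t 4.4 tcp [445.9 -81.8  53.4] ydir 5.74 z [ 0.002  0.    -1.   ] F [-0.5 -0.7 -0.8] g -0.004
pred [435.9  17.7] 95.74051001870883
top [431.5  19.8] 96.4 -118.8
scene [447.8  17.5] 98.8 -98.8
t 4.5 tcp [445.1 -81.6  52.7] ydir 5.74 z [ 5.e-04  1.e-04 -1.e+00] F [ 0.3  0.2 -0.2] g 0.001
```

View pics/g3.png

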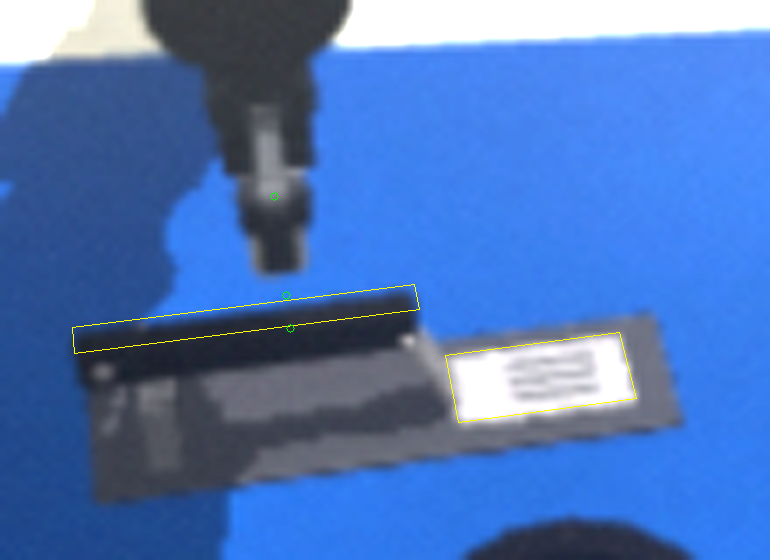

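```bash
python3 - <<'E'
from h import *
print(proj("scene",[[.21,.508,.193]]),proj("top",[[.21,.508,.193],[.21,.508,.205]]))
for z in(.18,.206,.225,.24): print(z,np.round(back("scene",(97,481),z)*1000),)
a=cv2.imread("pics/top0.png")[290:400,100:220];b=cv2.imread("pics/scene0.png")[60:110,440:520]
a=cv2.convertScaleAbs(cv2.resize(a,None,fx=3.3,fy=3.3,interpolation=2),alpha=1.5);b=cv2.resize(b,None,fx=5,fy=5,interpolation=2)
def dot(im,n,off,k,P):
    u=((proj(n,[P])[0]+.5-off)*k).astype(int);cv2.circle(im,tuple(u.tolist()),4,(0,0,255),1)
for dz in(0,.019,.073): dot(a,"top",[100,290],3.3,[.21,.508,.193+dz]);dot(b,"scene",[440,60],5,[.21,.508,.193+dz])
h=max(len(a),len(b));p=lambda z:cv2.copyMakeBorder(z,0,h-len(z),0,0,0);cv2.imwrite("pics/st.png",np.hstack([p(a),p(b)]))
E
```

```text
[[466.55799023 113.80062783]] [[148.99066514 301.03167714]
 [146.88022903 301.80431536]]
0.18 [ 94. 602. 180.]
0.206 [138. 577. 206.]
0.225 [170. 559. 225.]
0.24 [195. 545. 240.]
```

View pics/st.png

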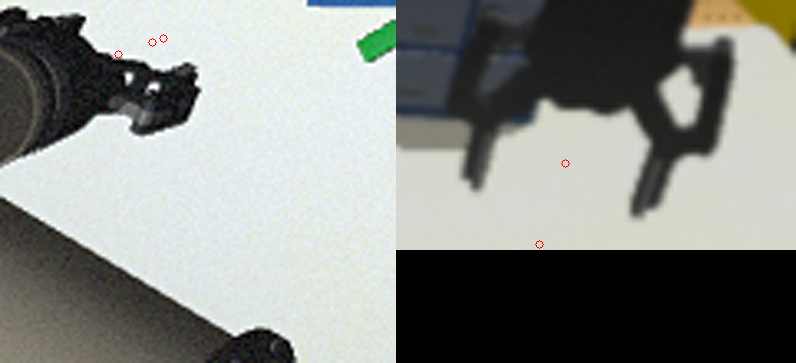

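>>> step_arm([
  {"wx":0,"wy":0,"wz":0,"tx":0,"ty":0,"tz":45,"fingers":0},
  {"wx":0,"wy":0,"wz":0,"tx":0,"ty":-45,"tz":0,"fingers":0},
  {"wx":0,"wy":0,"wz":0,"tx":0,"ty":-45,"tz":0,"fingers":0},
  {"wx":0,"wy":0,"wz":0,"tx":0,"ty":-45,"tz":0,"fingers":0},
  {"wx":0,"wy":0,"wz":0,"tx":0,"ty":-45,"tz":0,"fingers":0},
  {"wx":0,"wy":0,"wz":0,"tx":0,"ty":-45,"tz":0,"fingers":0},
  {"wx":0,"wy":0,"wz":0,"tx":0,"ty":-25,"tz":0,"fingers":0},
  {"wx":0,"wy":0,"wz":0,"tx":0,"ty":0,"tz":0,"fingers":0},
])

```text
t: 5.3
tool_pos: [0.4427, -0.3373, 0.0975]
eef_rot: [0.001, 0.674, 0.739, -0.002]
ft_force: [-0.4, 0.7, -0.1]
gripper_width: -0.002
```

```bash
python3 - <<'E'
from h import *
s,_=st();print("q",np.round(s["qpos"],3))
P=s["tool_pos"];o=[]
for n in("top","scene"):
    I=grab_frame(n);cv2.imwrite(f"pics/{n}_c.png",cv2.cvtColor(I,cv2.COLOR_RGB2BGR))
    Q=[P+[0,0,d] for d in(0,.019,.073)];u=proj(n,Q);print(n,np.round(u,1).tolist())
    c=np.round(u[0]).astype(int)-30
    o.append(overlay(I,n,[],(c[1],c[1]+60,c[0],c[0]+60),6))
    for q in u:cv2.circle(o[-1],tuple(((q+.5-c)*6).astype(int).tolist()),3,(0,0,255),1)
    print("origin",c,n,"base",proj(n,[[0,0,0]]))
cv2.imwrite("pics/c.png",cv2.convertScaleAbs(np.hstack(o),alpha=1.5))
E
```

```text
t 5.3 tcp [ 442.7 -337.3   97.5] ydir 5.3 z [-0.0014 -0.0044 -1.    ] F [-0.4  0.7 -0.1] g -0.002
q [ 0.077  0.47   0.751  1.66  -0.341  1.147  1.008]
top [[463.9, 214.6], [466.3, 214.3], [473.3, 213.2]]
origin [434 185] top base [[342.90038963 363.40800213]]
scene [[178.0, 204.4], [176.1, 199.3], [170.5, 184.2]]
origin [148 174] scene base [[299.76629777 133.00756039]]
```

View pics/c.png

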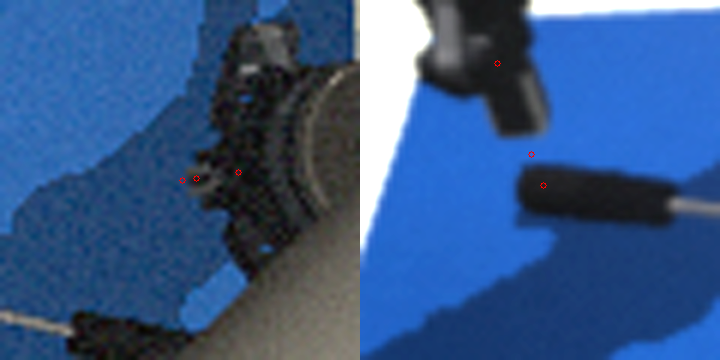

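>>> step_arm([
  {"wx":0,"wy":0,"wz":0,"tx":0,"ty":45,"tz":20,"fingers":60},
  {"wx":0,"wy":0,"wz":0,"tx":0,"ty":45,"tz":0,"fingers":60},
  {"wx":0,"wy":0,"wz":0,"tx":0,"ty":45,"tz":0,"fingers":60},
  {"wx":0,"wy":0,"wz":0,"tx":0,"ty":45,"tz":0,"fingers":60},
  {"wx":0,"wy":0,"wz":0,"tx":0,"ty":45,"tz":0,"fingers":60},
  {"wx":0,"wy":0,"wz":0,"tx":0,"ty":30,"tz":0,"fingers":60},
  {"wx":0,"wy":0,"wz":0,"tx":0,"ty":0,"tz":0,"fingers":60},
  {"wx":0,"wy":0,"wz":0,"tx":0,"ty":0,"tz":0,"fingers":60},
])

```text
t: 6.2
tool_pos: [0.4446, -0.0742, 0.1174]
eef_rot: [-0.001, 0.669, 0.743, 0.0]
ft_force: [0.0, -0.8, -0.1]
gripper_width: 0.597
```

```bash
python3 -c "
from h import *
st()"
```

```text
t 6.2 tcp [444.6 -74.2 117.4] ydir 6.05 z [-5.e-04  9.e-04 -1.e+00] F [ 0.  -0.8 -0.1] g 0.597
```

>>> step_arm([
  {"wx":0,"wy":0,"wz":0,"tx":0,"ty":-6,"tz":-40,"fingers":60},
  {"wx":0,"wy":0,"wz":0,"tx":0,"ty":0,"tz":-35,"fingers":60},
  {"wx":0,"wy":0,"wz":0,"tx":0,"ty":0,"tz":-15,"fingers":60},
  {"wx":0,"wy":0,"wz":0,"tx":0,"ty":0,"tz":-10,"fingers":60},
  {"wx":0,"wy":0,"wz":0,"tx":0,"ty":0,"tz":-10,"fingers":60},
  {"wx":0,"wy":0,"wz":0,"tx":0,"ty":0,"tz":0,"fingers":60},
])

```text
t: 6.8
tool_pos: [0.4444, -0.083, 0.0069]
eef_rot: [-0.0, 0.671, 0.741, -0.001]
ft_force: [0.3, 0.1, 0.0]
gripper_width: 0.602
```

```bash
python3 -c "
from h import *
st()"
```

```text
t 6.8 tcp [444.4 -83.    6.9] ydir 5.69 z [-1.3e-03 -2.0e-04 -1.0e+00] F [0.3 0.1 0. ] g 0.602
```

>>> step_arm([
  {"wx":0,"wy":0,"wz":0,"tx":0,"ty":1,"tz":-9,"fingers":60},
  {"wx":0,"wy":0,"wz":0,"tx":0,"ty":0,"tz":0,"fingers":30},
  {"wx":0,"wy":0,"wz":0,"tx":0,"ty":0,"tz":0,"fingers":20},
  {"wx":0,"wy":0,"wz":0,"tx":0,"ty":0,"tz":0,"fingers":10},
  {"wx":0,"wy":0,"wz":0,"tx":0,"ty":0,"tz":0,"fingers":0},
  {"wx":0,"wy":0,"wz":0,"tx":0,"ty":0,"tz":0,"fingers":0},
  {"wx":0,"wy":0,"wz":0,"tx":0,"ty":0,"tz":0,"fingers":0},
  {"wx":0,"wy":0,"wz":0,"tx":0,"ty":0,"tz":0,"fingers":0},
], grip_force=110)

```text
t: 7.6
tool_pos: [0.4455, -0.0817, -0.0009]
eef_rot: [0.0, 0.671, 0.742, 0.0]
ft_force: [-1.0, 0.4, 6.0]
gripper_width: 0.139
```

```bash
python3 sp.py g5 .003
```

```text
t 7.6 tcp [445.5 -81.7  -0.9] ydir 5.73 z [ 1.e-03  2.e-04 -1.e+00] F [-1.   0.4  6. ] g 0.139
pred [435.5  17.8] 95.73351418666738
top [432.8  19.6] 95.3 -119.6
scene [437.1  19. ] 93.6 -119.4
```

>>> step_arm([
  {"wx":0,"wy":0,"wz":0,"tx":0,"ty":0,"tz":10,"fingers":0},
  {"wx":0,"wy":0,"wz":0,"tx":0,"ty":0,"tz":30,"fingers":0},
  {"wx":0,"wy":0,"wz":0,"tx":0,"ty":0,"tz":35,"fingers":0},
  {"wx":0,"wy":0,"wz":0,"tx":0,"ty":0,"tz":25,"fingers":0},
  {"wx":0,"wy":0,"wz":-0.1,"tx":-3,"ty":-13,"tz":0,"fingers":0},
  {"wx":0,"wy":0,"wz":-0.1,"tx":-3,"ty":-13,"tz":0,"fingers":0},
  {"wx":0,"wy":0,"wz":-0.1,"tx":-3,"ty":-13,"tz":0,"fingers":0},
  {"wx":0,"wy":0,"wz":-0.1,"tx":-3,"ty":-13,"tz":0,"fingers":0},
])

```text
t: 8.5
tool_pos: [0.4327, -0.1341, 0.0988]
eef_rot: [0.0, 0.806, 0.592, 0.0]
ft_force: [0.1, -0.4, -1.6]
gripper_width: 0.137
```

>>> step_arm([
  {"wx":0,"wy":0,"wz":-0.1,"tx":-3,"ty":-13,"tz":0,"fingers":0},
  {"wx":0,"wy":0,"wz":-0.1,"tx":-3,"ty":-13,"tz":0,"fingers":0},
  {"wx":0,"wy":0,"wz":-0.1,"tx":-3,"ty":-14,"tz":0,"fingers":0},
  {"wx":0,"wy":0,"wz":-0.1,"tx":-3,"ty":-14,"tz":0,"fingers":0},
  {"wx":0,"wy":0,"wz":-0.1,"tx":-3,"ty":-14,"tz":0,"fingers":0},
  {"wx":0,"wy":0,"wz":-0.1,"tx":-3,"ty":-14,"tz":0,"fingers":0},
  {"wx":0,"wy":0,"wz":-0.1,"tx":-3,"ty":-14,"tz":0,"fingers":0},
  {"wx":0,"wy":0,"wz":-0.1,"tx":-3,"ty":-14,"tz":0,"fingers":0},
])

```text
t: 9.3
tool_pos: [0.4087, -0.244, 0.0987]
eef_rot: [-0.0, 0.973, 0.231, 0.0]
ft_force: [0.6, -0.0, -1.2]
gripper_width: 0.138
```

>>> step_arm([
  {"wx":0,"wy":0,"wz":-0.1,"tx":-4,"ty":-14,"tz":0,"fingers":0},
  {"wx":0,"wy":0,"wz":-0.1,"tx":-4,"ty":-14,"tz":0,"fingers":0},
  {"wx":0,"wy":0,"wz":-0.1,"tx":-3,"ty":-14,"tz":0,"fingers":0},
  {"wx":0,"wy":0,"wz":-0.046,"tx":0,"ty":0,"tz":0,"fingers":0},
  {"wx":0,"wy":0,"wz":0,"tx":0,"ty":0,"tz":0,"fingers":0},
])

```text
t: 9.8
tool_pos: [0.3976, -0.2859, 0.0986]
eef_rot: [0.0, 0.998, 0.062, -0.0]
ft_force: [0.6, -0.1, -0.8]
gripper_width: 0.139
```

```bash
cat > sp2.py <<'E'
from h import *
import sys
s,yd=st();tag=sys.argv[1]
I={n:grab_frame(n) for n in("top","scene")}
for n in I: cv2.imwrite(f"pics/{n}_{tag}.png",cv2.cvtColor(I[n],cv2.COLOR_RGB2BGR))
yaw=np.radians(yd+90); z0=s["tool_pos"][2]+.0039
p=s["tool_pos"][:2]+.1015*np.array([np.cos(yaw),np.sin(yaw)])
print("pred",np.round(p*1000,1),round(np.degrees(yaw),2))
for n in I:
    for dz in(0,-.006,.006):
        x,f=fit(rect(-37,37,-19,19,2.5),[*p,yaw],z0+dz,{n:I[n]},(.012,.012,.06));print(n,dz,np.round(x[:2]*1000,1),round(np.degrees(x[2]),1),round(f,1))
o=[]
for n in I:
    c=np.round(proj(n,[[*p,z0]])[0]).astype(int)-33
    o.append(overlay(I[n],n,[(SPA,[*p,yaw],z0,(0,255,255))],(c[1],c[1]+66,c[0],c[0]+66),6))
cv2.imwrite(f"pics/sp_{tag}.png",cv2.convertScaleAbs(np.hstack(o),alpha=1.4))
E
python3 sp2.py p1
```

```text
t 9.8 tcp [ 397.6 -285.9   98.6] ydir -82.9 z [-4.e-04 -1.e-04 -1.e+00] F [ 0.6 -0.1 -0.8] g 0.139
pred [ 498.3 -273.4] 7.1
top 0 [ 495.9 -272.3] 7.0 -118.5
top -0.006 [ 496.7 -274. ] 7.5 -119.0
top 0.006 [ 495.1 -270.6] 7.9 -117.9
scene 0 [ 501.1 -272.4] 8.0 -120.0
scene -0.006 [ 495.4 -274.8] 7.8 -120.0
scene 0.006 [ 507.1 -270.3] 8.0 -119.9
```

>>> step_arm([
  {"wx":0,"wy":0,"wz":0,"tx":0,"ty":-2,"tz":-30,"fingers":0},
  {"wx":0,"wy":0,"wz":0,"tx":0,"ty":0,"tz":-30,"fingers":0},
  {"wx":0,"wy":0,"wz":0,"tx":0,"ty":0,"tz":-18,"fingers":0},
  {"wx":0,"wy":0,"wz":0,"tx":0,"ty":0,"tz":0,"fingers":0},
  {"wx":0,"wy":0,"wz":0,"tx":16,"ty":2,"tz":0,"fingers":0},
  {"wx":0,"wy":0,"wz":0,"tx":16,"ty":2,"tz":0,"fingers":0},
  {"wx":0,"wy":0,"wz":0,"tx":0,"ty":0,"tz":0,"fingers":0},
])

```text
t: 10.6
tool_pos: [0.4336, -0.2832, 0.0218]
eef_rot: [0.001, 0.998, 0.065, 0.002]
ft_force: [-0.7, 0.2, -1.2]
gripper_width: 0.14
```

```bash
python3 sp2.py p2
```

```text
t 10.6 tcp [ 433.6 -283.2   21.8] ydir -82.57 z [ 0.0034 -0.0013 -1.    ] F [-0.7  0.2 -1.2] g 0.14
pred [ 534.2 -270.1] 7.43
top 0 [ 532.1 -269.2] 8.3 -119.1
top -0.006 [ 532.8 -270.6] 7.8 -119.4
top 0.006 [ 531.2 -267.4] 8.0 -118.7
scene 0 [ 534.1 -271.4] 9.1 -120.0
scene -0.006 [ 528.9 -272.7] 8.3 -120.0
scene 0.006 [ 539.3 -269.8] 9.4 -119.9
```

View pics/sp_p2.png

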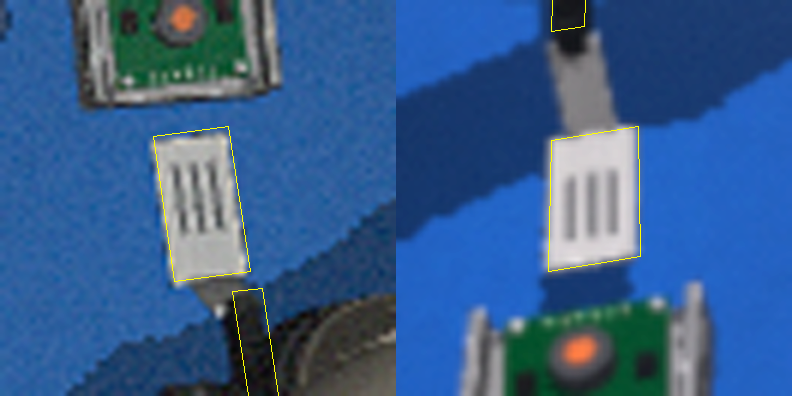

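>>> step_arm([
  {"wx":0,"wy":0,"wz":0,"tx":0,"ty":0,"tz":0,"fingers":0},
  {"wx":0,"wy":0,"wz":0,"tx":12,"ty":1.5,"tz":0,"fingers":0},
  {"wx":0,"wy":0,"wz":0,"tx":12,"ty":1.5,"tz":0,"fingers":0},
  {"wx":0,"wy":0,"wz":0,"tx":12,"ty":1.5,"tz":0,"fingers":0},
  {"wx":0,"wy":0,"wz":0,"tx":0,"ty":0,"tz":0,"fingers":0},
  {"wx":0,"wy":0,"wz":0,"tx":0,"ty":0,"tz":0,"fingers":0},
])

```text
t: 11.3
tool_pos: [0.4661, -0.2791, 0.0203]
eef_rot: [0.0, 0.998, 0.063, -0.0]
ft_force: [0.4, 0.2, -0.8]
gripper_width: 0.142
```

```bash
python3 -c "
from h import *
st()"
```

```text
t 11.3 tcp [ 466.1 -279.1   20.3] ydir -82.78 z [-1.e-03 -3.e-04 -1.e+00] F [ 0.4  0.2 -0.8] g 0.142
```

>>> step_arm([
  {"wx":0,"wy":0,"wz":0,"tx":11,"ty":1.3,"tz":0,"fingers":0},
  {"wx":0,"wy":0,"wz":0,"tx":11,"ty":1.3,"tz":0,"fingers":0},
  {"wx":0,"wy":0,"wz":0,"tx":11,"ty":1.3,"tz":0,"fingers":0},
  {"wx":0,"wy":0,"wz":0,"tx":11,"ty":1.3,"tz":0,"fingers":0},
  {"wx":0,"wy":0,"wz":0,"tx":10,"ty":1.2,"tz":0,"fingers":0},
  {"wx":0,"wy":0,"wz":0,"tx":0,"ty":0,"tz":0,"fingers":0},
  {"wx":0,"wy":0,"wz":0,"tx":0,"ty":0,"tz":0,"fingers":0},
])

```text
t: 12.0
tool_pos: [0.5198, -0.2728, 0.0203]
eef_rot: [0.0, 0.998, 0.063, -0.0]
ft_force: [0.1, 0.5, -0.9]
gripper_width: 0.141
```

```bash
cat > brd.py <<'E'
from h import *
import sys
# board pose by green mask, z = board underside-of-feet height, r0: rough xy (m)
def board(tag,xy,zb,save=True):
    for n,off in(("top",(2.5,-1)),("scene",(-2.4,-1))):
        I=grab_frame(n);b=cv2.cvtColor(I,cv2.COLOR_RGB2BGR);cv2.imwrite(f"pics/{n}_{tag}.png",b);f=cv2.cvtColor(b,cv2.COLOR_BGR2HSV)
        c,r=np.round(proj(n,[[*xy,zb+.014]])[0]).astype(int)
        m=np.zeros(f.shape[:2],np.uint8);w=cv2.inRange(f,(45,80,25),(90,255,255));m[r-22:r+22,c-22:c+22]=w[r-22:r+22,c-22:c+22]
        cs,_=cv2.findContours(m,0,2);c_=np.vstack([k for k in cs if cv2.contourArea(k)>6])
        P=np.array([back(n,(p[0][1],p[0][0]),zb+.014)[:2]*1000 for p in c_],np.float32)
        R=cv2.minAreaRect(P);print(n,np.round(np.array(R[0])+off,1),np.round(R[1],1),round(R[2],1))
s,yd=st();yaw=np.radians(yd+90);u=np.array([np.cos(yaw),np.sin(yaw)])
print("spat",np.round((s["tool_pos"][:2]+.1015*u)*1000,1),round(np.degrees(yaw),2),"blade z",round(s["tool_pos"][2]*1000+3.9,1))
a=sys.argv
xy=s["tool_pos"][:2]+.1075*u if len(a)<4 else [float(a[3]),float(a[4])]
board(a[1],xy,float(a[2]))
E
python3 brd.py b1 .02
```

```text
t 12.0 tcp [ 519.8 -272.8   20.3] ydir -82.82 z [-9.e-04 -2.e-04 -1.e+00] F [ 0.1  0.5 -0.9] g 0.141
spat [ 620.5 -260.1] 7.18 blade z 24.2
top [ 626.7 -259. ] [58.7 66.2] 7.3
scene [ 627.2 -260.1] [59.4 65.6] 6.4
```

>>> step_arm([
  {"wx":0,"wy":0,"wz":0,"tx":0,"ty":0,"tz":3,"fingers":0},
  {"wx":0,"wy":0,"wz":0,"tx":0,"ty":0,"tz":2,"fingers":0},
  {"wx":0,"wy":0,"wz":0,"tx":0,"ty":0,"tz":2,"fingers":0},
  {"wx":0,"wy":0,"wz":0,"tx":0,"ty":0,"tz":2,"fingers":0},
  {"wx":0,"wy":0,"wz":0,"tx":0,"ty":0,"tz":3,"fingers":0},
  {"wx":0,"wy":0,"wz":0,"tx":0,"ty":0,"tz":3,"fingers":0},
  {"wx":0,"wy":0,"wz":0,"tx":0,"ty":0,"tz":0,"fingers":0},
  {"wx":0,"wy":0,"wz":0,"tx":0,"ty":0,"tz":0,"fingers":0},
])

```text
t: 12.9
tool_pos: [0.52, -0.2728, 0.0356]
eef_rot: [0.0, 0.998, 0.062, 0.0]
ft_force: [0.0, 0.3, -2.5]
gripper_width: 0.144
```

>>> step_arm([
  {"wx":0,"wy":0,"wz":0,"tx":0,"ty":0,"tz":5,"fingers":0},
  {"wx":0,"wy":0,"wz":0,"tx":0,"ty":0,"tz":8,"fingers":0},
  {"wx":0,"wy":0,"wz":0,"tx":0,"ty":0,"tz":10,"fingers":0},
  {"wx":0,"wy":0,"wz":0,"tx":0,"ty":0,"tz":10,"fingers":0},
  {"wx":0,"wy":0,"wz":0,"tx":0,"ty":0,"tz":8,"fingers":0},
  {"wx":0,"wy":0,"wz":0,"tx":0,"ty":0,"tz":5,"fingers":0},
  {"wx":0,"wy":0,"wz":0,"tx":0,"ty":0,"tz":0,"fingers":0},
  {"wx":0,"wy":0,"wz":0,"tx":0,"ty":0,"tz":0,"fingers":0},
])

```text
t: 13.7
tool_pos: [0.5199, -0.2726, 0.0814]
eef_rot: [-0.0, 0.998, 0.062, -0.0]
ft_force: [0.3, -0.0, -3.4]
gripper_width: 0.142
```

```bash
python3 brd.py b2 .071
```

```text
t 13.7 tcp [ 519.9 -272.6   81.4] ydir -82.84 z [-2.e-04  2.e-04 -1.e+00] F [ 0.3 -0.  -3.4] g 0.142
spat [ 620.6 -259.9] 7.16 blade z 85.3
top [ 627.4 -259.4] [59.8 66.1] 6.9
scene [ 624.  -261.8] [61.1 63.8] 6.8
```

>>> step_arm([
  {"wx":0,"wy":0,"wz":0.004,"tx":-1.5,"ty":3.7,"tz":0,"fingers":0},
  {"wx":0,"wy":0,"wz":0.004,"tx":-3.1,"ty":7.4,"tz":0,"fingers":0},
  {"wx":0,"wy":0,"wz":0.005,"tx":-4.7,"ty":11.1,"tz":0,"fingers":0},
  {"wx":0,"wy":0,"wz":0.005,"tx":-6.2,"ty":14.8,"tz":0,"fingers":0},
  {"wx":0,"wy":0,"wz":0.005,"tx":-7,"ty":16.6,"tz":0,"fingers":0},
  {"wx":0,"wy":0,"wz":0.005,"tx":-7,"ty":16.6,"tz":0,"fingers":0},
  {"wx":0,"wy":0,"wz":0.005,"tx":-7,"ty":16.6,"tz":0,"fingers":0},
  {"wx":0,"wy":0,"wz":0.005,"tx":-7,"ty":16.6,"tz":0,"fingers":0},
])

```text
t: 14.6
tool_pos: [0.4756, -0.1673, 0.0813]
eef_rot: [-0.001, 0.997, 0.082, -0.0]
ft_force: [-0.8, -0.3, -1.7]
gripper_width: 0.137
```

>>> step_arm([
  {"wx":0,"wy":0,"wz":0.005,"tx":-7,"ty":16.6,"tz":0,"fingers":0},
  {"wx":0,"wy":0,"wz":0.005,"tx":-7,"ty":16.6,"tz":0,"fingers":0},
  {"wx":0,"wy":0,"wz":0.005,"tx":-7,"ty":16.6,"tz":0,"fingers":0},
  {"wx":0,"wy":0,"wz":0.005,"tx":-7,"ty":16.6,"tz":0,"fingers":0},
  {"wx":0,"wy":0,"wz":0.005,"tx":-7,"ty":16.6,"tz":0,"fingers":0},
  {"wx":0,"wy":0,"wz":0.005,"tx":-7,"ty":16.6,"tz":0,"fingers":0},
  {"wx":0,"wy":0,"wz":0.005,"tx":-6.2,"ty":14.8,"tz":0,"fingers":0},
  {"wx":0,"wy":0,"wz":0.005,"tx":-4.7,"ty":11.1,"tz":0,"fingers":0},
])

```text
t: 15.4
tool_pos: [0.4221, -0.0416, 0.0811]
eef_rot: [-0.001, 0.995, 0.102, -0.001]
ft_force: [0.3, -0.0, -1.5]
gripper_width: 0.143
```

>>> step_arm([
  {"wx":0,"wy":0,"wz":0.005,"tx":-3,"ty":7.4,"tz":0,"fingers":0},
  {"wx":0,"wy":0,"wz":0,"tx":-2,"ty":4,"tz":0,"fingers":0},
  {"wx":0,"wy":0,"wz":0,"tx":0,"ty":0,"tz":0,"fingers":0},
  {"wx":0,"wy":0,"wz":0,"tx":0,"ty":0,"tz":0,"fingers":0},
])

```text
t: 15.8
tool_pos: [0.4188, -0.0329, 0.0816]
eef_rot: [0.0, 0.995, 0.104, 0.0]
ft_force: [-0.2, 0.3, -1.0]
gripper_width: 0.139
```

```bash
python3 brd.py b3 .0758; python3 - <<'E'
from h import *
I={n:cv2.cvtColor(cv2.imread(f"pics/{n}_b3.png"),cv2.COLOR_BGR2RGB) for n in("top","scene")}
E=[BAY[i] for i in(0,2,3,5,8,9,10,11)]
for im in("top","scene"):
  for src in("0","_b2"):
    J=cv2.cvtColor(cv2.imread(f"pics/{im}{src}.png"),cv2.COLOR_BGR2RGB)
    for EE in(E,BAY):
        x,f=fit(EE,[.650,.019,.21],0,{im:J},(.01,.01,.07));print(im,np.round(x[:2]*1000,1),round(np.degrees(x[2]),1),round(f))
b=cv2.imread("pics/top0.png")
# white disc in both images
for n in("top","scene"):
    h=cv2.cvtColor(cv2.imread(f"pics/{n}0.png"),cv2.COLOR_BGR2HSV);c,r=np.round(proj(n,[[.650,.019,.02]])[0]).astype(int)
    w=h[r-14:r+15,c-14:c+15];m=((w[...,2]>85)&(w[...,1]<70)).astype(np.uint8);print(n,c,r);print("\n".join("".join(".#"[v] for v in q) for q in m))
E
```

```text
t 15.8 tcp [418.8 -32.9  81.6] ydir -78.12 z [ 6.e-04 -3.e-04 -1.e+00] F [-0.2  0.3 -1. ] g 0.139
spat [518.1 -12. ] 11.88 blade z 85.5
top [524.5 -10. ] [58.1 65. ] 12.2
scene [524.6 -12. ] [58.  66.8] 11.8
top [647.2  20.9] 11.5 -99
top [647.7  21.1] 11.9 -103
top [647.3  20.7] 11.4 -98
top [647.7  20.7] 11.3 -102
scene [652.9  18.8] 12.5 -103
scene [652.7  18.6] 11.8 -107
scene [652.6  18.9] 11.7 -104
scene [652.7  18.6] 11.8 -107
top 337 148
............########.........
.......#######...............
...#####..................#..
...#......................#..
..........................##.
.............###..........##.
...........########........#.
.........###########.......#.
........#############......#.
.......###############.....#.
......#################....#.
......#################......
.....###################.....
.....###################.....
.....###################.....
.....###################.....
.....###################.....
.....###################.....
.......################......
#........#############.......
#..........#########.........
##..................
[... 403 characters left out ...]
..........
.............................
.............................
.............................
.............................
.............................
.............................
.............................
..###....................#...
..######............#######..
..################..#######..
..#########################..
..#########################..
..#################..##......
...#################.........
...#################.........
#...################.........
#....###############........#
#.....##############......###
#......############......####
#........##########......####
##.......##########.......##.
##...##############..........
##################...........
```

>>> step_arm([
  {"wx":0,"wy":0,"wz":0,"tx":-0.3,"ty":1.5,"tz":-4,"fingers":0},
  {"wx":0,"wy":0,"wz":0,"tx":-0.4,"ty":2,"tz":-9,"fingers":0},
  {"wx":0,"wy":0,"wz":0,"tx":0,"ty":0,"tz":-12,"fingers":0},
  {"wx":0,"wy":0,"wz":0,"tx":0,"ty":0,"tz":-11,"fingers":0},
  {"wx":0,"wy":0,"wz":0,"tx":0,"ty":0,"tz":-7,"fingers":0},
  {"wx":0,"wy":0,"wz":0,"tx":0,"ty":0,"tz":-4,"fingers":0},
  {"wx":0,"wy":0,"wz":0,"tx":0,"ty":0,"tz":0,"fingers":0},
  {"wx":0,"wy":0,"wz":0,"tx":0,"ty":0,"tz":0,"fingers":0},
])

```text
t: 16.7
tool_pos: [0.4182, -0.0292, 0.0346]
eef_rot: [0.0, 0.995, 0.104, 0.0]
ft_force: [0.8, -0.5, -2.2]
gripper_width: 0.138
```

```bash
python3 brd.py b4 .029
```

```text
t 16.7 tcp [418.2 -29.2  34.6] ydir -78.1 z [ 4.e-04 -3.e-04 -1.e+00] F [ 0.8 -0.5 -2.2] g 0.138
spat [517.5  -8.2] 11.9 blade z 38.5
top [523.8  -6.6] [58.4 65.3] 11.6
scene [522.9  -7.1] [61.9 65.7] 14.0
```

>>> step_arm([
  {"wx":0,"wy":0,"wz":0,"tx":3.9,"ty":0.8,"tz":0,"fingers":0},
  {"wx":0,"wy":0,"wz":0,"tx":7.8,"ty":1.6,"tz":0,"fingers":0},
  {"wx":0,"wy":0,"wz":0,"tx":11.8,"ty":2.4,"tz":0,"fingers":0},
  {"wx":0,"wy":0,"wz":0,"tx":13.7,"ty":2.8,"tz":0,"fingers":0},
  {"wx":0,"wy":0,"wz":0,"tx":13.7,"ty":2.8,"tz":0,"fingers":0},
  {"wx":0,"wy":0,"wz":0,"tx":13.7,"ty":2.8,"tz":0,"fingers":0},
  {"wx":0,"wy":0,"wz":0,"tx":13.7,"ty":2.8,"tz":0,"fingers":0},
  {"wx":0,"wy":0,"wz":0,"tx":13.7,"ty":2.8,"tz":0,"fingers":0},
])

```text
t: 17.6
tool_pos: [0.5117, -0.0095, 0.0342]
eef_rot: [0.0, 0.995, 0.104, 0.0]
ft_force: [0.6, -0.5, -2.2]
gripper_width: 0.142
```

>>> step_arm([
  {"wx":0,"wy":0,"wz":0,"tx":11.8,"ty":2.4,"tz":0,"fingers":0},
  {"wx":0,"wy":0,"wz":0,"tx":9.8,"ty":2,"tz":0,"fingers":0},
  {"wx":0,"wy":0,"wz":0,"tx":6.9,"ty":1.4,"tz":0,"fingers":0},
  {"wx":0,"wy":0,"wz":0,"tx":3.9,"ty":0.8,"tz":0,"fingers":0},
  {"wx":0,"wy":0,"wz":0,"tx":2,"ty":0.4,"tz":0,"fingers":0},
  {"wx":0,"wy":0,"wz":0,"tx":0,"ty":0,"tz":0,"fingers":0},
  {"wx":0,"wy":0,"wz":0,"tx":0,"ty":0,"tz":0,"fingers":0},
])

```text
t: 18.3
tool_pos: [0.5438, -0.0033, 0.0345]
eef_rot: [-0.0, 0.995, 0.104, -0.0]
ft_force: [-0.1, -0.2, -2.0]
gripper_width: 0.142
```

```bash
python3 brd.py b5 .029; python3 - <<'E'
from h import *
o=[]
for n,(dx,dy) in(("top",(-2.5,1)),("scene",(2.4,1))):
    I=cv2.cvtColor(cv2.imread(f"pics/{n}_b5.png"),cv2.COLOR_BGR2RGB);d=np.array([dx,dy,0])/1000
    c=np.round(proj(n,[[.65,.019,.03]])[0]).astype(int)-28
    o.append(overlay(I,n,[(BAY[:6],np.array([.6501,.0188,.204])+d,0,(0,0,255)),(BRD,np.array([.650,.0188,.207])+d,.029,(0,255,255))],(c[1],c[1]+56,c[0],c[0]+56),7))
cv2.imwrite("pics/s5.png",cv2.convertScaleAbs(np.hstack(o),alpha=1.5))
E
```

```text
t 18.3 tcp [543.8  -3.3  34.5] ydir -78.11 z [-6.e-04  2.e-04 -1.e+00] F [-0.1 -0.2 -2. ] g 0.142
spat [643.1  17.6] 11.89 blade z 38.4
top [661.   49.2] [23.9 31.4] 61.5
scene [649.5  17.7] [58.1 66.4] 11.8
```

View pics/s5.png

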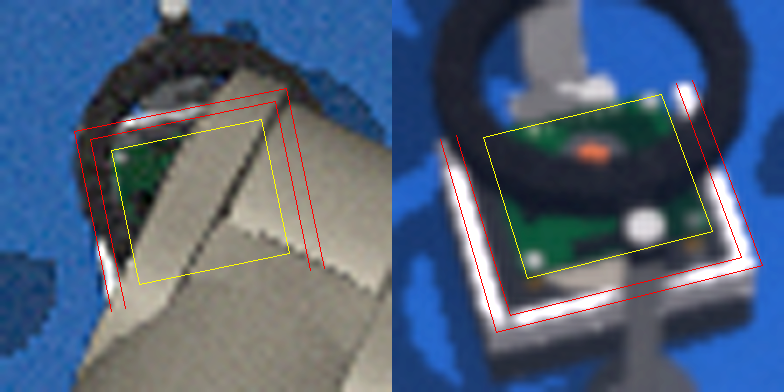

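>>> step_arm([
  {"wx":0,"wy":0,"wz":0,"tx":0.3,"ty":0.3,"tz":-2,"fingers":0},
  {"wx":0,"wy":0,"wz":0,"tx":0,"ty":0,"tz":-2,"fingers":0},
  {"wx":0,"wy":0,"wz":0,"tx":0,"ty":0,"tz":-1.5,"fingers":0},
  {"wx":0,"wy":0,"wz":0,"tx":0,"ty":0,"tz":-1,"fingers":0},
  {"wx":0,"wy":0,"wz":0,"tx":0,"ty":0,"tz":-1,"fingers":0},
  {"wx":0,"wy":0,"wz":0,"tx":0,"ty":0,"tz":-1,"fingers":0},
  {"wx":0,"wy":0,"wz":0,"tx":0,"ty":0,"tz":-1,"fingers":0},
  {"wx":0,"wy":0,"wz":0,"tx":0,"ty":0,"tz":-1,"fingers":0},
])

```text
t: 19.2
tool_pos: [0.545, -0.0029, 0.0242]
eef_rot: [0.0, 0.995, 0.104, 0.0]
ft_force: [0.1, -0.4, -1.5]
gripper_width: 0.138
```

>>> step_arm([
  {"wx":0,"wy":0,"wz":0,"tx":0,"ty":0,"tz":-1,"fingers":0},
  {"wx":0,"wy":0,"wz":0,"tx":0,"ty":0,"tz":-1,"fingers":0},
  {"wx":0,"wy":0,"wz":0,"tx":0,"ty":0,"tz":-1,"fingers":0},
  {"wx":0,"wy":0,"wz":0,"tx":0,"ty":0,"tz":-0.5,"fingers":0},
  {"wx":0,"wy":0,"wz":0,"tx":0,"ty":0,"tz":0,"fingers":0},
  {"wx":0,"wy":0,"wz":0,"tx":0,"ty":0,"tz":0,"fingers":0},
])

```text
t: 19.8
tool_pos: [0.5446, -0.0029, 0.0205]
eef_rot: [0.0, 0.995, 0.104, 0.0]
ft_force: [0.2, -0.4, -2.1]
gripper_width: 0.142
```

```bash
python3 brd.py b6 .020
```

```text
t 19.8 tcp [544.6  -2.9  20.5] ydir -78.09 z [ 0.e+00 -1.e-04 -1.e+00] F [ 0.2 -0.4 -2.1] g 0.142
spat [643.9  18. ] 11.91 blade z 24.4
top [662.1  45.8] [19.6 35.1] 56.9
scene [650.5  18.8] [57.5 67.2] 12.7
```

>>> step_arm([
  {"wx":0,"wy":0,"wz":0,"tx":-4,"ty":-0.8,"tz":0,"fingers":0},
  {"wx":0,"wy":0,"wz":0,"tx":-8,"ty":-1.7,"tz":0,"fingers":0},
  {"wx":0,"wy":0,"wz":0,"tx":-8,"ty":-1.7,"tz":0,"fingers":0},
  {"wx":0,"wy":0,"wz":0,"tx":0,"ty":0,"tz":0,"fingers":0},
])

```text
t: 20.3
tool_pos: [0.5225, -0.0075, 0.0203]
eef_rot: [-0.0, 0.995, 0.103, -0.001]
ft_force: [0.4, -1.2, -2.1]
gripper_width: 0.142
```

```bash
python3 brd.py b7 .020 .650 .0188
```

```text
t 20.3 tcp [522.5  -7.5  20.3] ydir -78.17 z [-1.9e-03  6.0e-04 -1.0e+00] F [ 0.4 -1.2 -2.1] g 0.142
spat [621.9  13.3] 11.83 blade z 24.2
top [666.1  28.3] [43.8 61.4] 52.9
scene [650.2  18.3] [58.1 67.5] 12.5
```

>>> step_arm([
  {"wx":0,"wy":0,"wz":0,"tx":-12,"ty":-2.5,"tz":0,"fingers":0},
  {"wx":0,"wy":0,"wz":0,"tx":-16,"ty":-3.4,"tz":0,"fingers":0},
  {"wx":0,"wy":0,"wz":0,"tx":-20,"ty":-4.2,"tz":0,"fingers":0},
  {"wx":0,"wy":0,"wz":0,"tx":-20,"ty":-4.2,"tz":0,"fingers":0},
  {"wx":0,"wy":0,"wz":0,"tx":-20,"ty":-4.2,"tz":0,"fingers":0},
  {"wx":0,"wy":0,"wz":0,"tx":-12,"ty":-2.5,"tz":0,"fingers":0},
  {"wx":0,"wy":0,"wz":0,"tx":-5,"ty":-1,"tz":0,"fingers":0},
  {"wx":0,"wy":0,"wz":0,"tx":0,"ty":0,"tz":0,"fingers":0},
])

```text
t: 21.2
tool_pos: [0.4198, -0.0289, 0.0207]
eef_rot: [-0.0, 0.995, 0.104, 0.0]
ft_force: [0.1, -0.3, -0.6]
gripper_width: 0.137
```

```bash
python3 brd.py b8 .020 .650 .0188
```

```text
t 21.2 tcp [419.8 -28.9  20.7] ydir -78.1 z [ 8.e-04  5.e-04 -1.e+00] F [ 0.1 -0.3 -0.6] g 0.137
spat [519.1  -7.9] 11.9 blade z 24.6
top [654.2  21. ] [52.1 66.9] 11.5
scene [650.6  18.6] [57.4 66.9] 12.6
```

>>> step_arm([
  {"wx":0,"wy":0,"wz":0,"tx":0,"ty":0,"tz":25,"fingers":0},
  {"wx":0,"wy":0,"wz":0,"tx":0,"ty":-8,"tz":30,"fingers":0},
  {"wx":0,"wy":0,"wz":0,"tx":3,"ty":-15,"tz":25,"fingers":0},
  {"wx":0,"wy":0,"wz":0.1,"tx":3,"ty":-15,"tz":0,"fingers":0},
  {"wx":0,"wy":0,"wz":0.1,"tx":3,"ty":-15,"tz":0,"fingers":0},
  {"wx":0,"wy":0,"wz":0.1,"tx":4,"ty":0,"tz":0,"fingers":0},
  {"wx":0,"wy":0,"wz":0.1,"tx":4,"ty":0,"tz":0,"fingers":0},
  {"wx":0,"wy":0,"wz":0.1,"tx":4,"ty":0,"tz":0,"fingers":0},
])

```text
t: 22.1
tool_pos: [0.4419, -0.0823, 0.1008]
eef_rot: [0.001, 0.937, 0.349, 0.0]
ft_force: [-0.0, -0.0, -0.7]
gripper_width: 0.141
```

>>> step_arm([
  {"wx":0,"wy":0,"wz":0.1,"tx":4,"ty":0,"tz":0,"fingers":0},
  {"wx":0,"wy":0,"wz":0.1,"tx":0,"ty":0,"tz":0,"fingers":0},
  {"wx":0,"wy":0,"wz":0.1,"tx":0,"ty":0,"tz":0,"fingers":0},
  {"wx":0,"wy":0,"wz":0.1,"tx":0,"ty":0,"tz":0,"fingers":0},
  {"wx":0,"wy":0,"wz":0.1,"tx":0,"ty":0,"tz":0,"fingers":0},
  {"wx":0,"wy":0,"wz":0.1,"tx":0,"ty":0,"tz":0,"fingers":0},
  {"wx":0,"wy":0,"wz":0.1,"tx":0,"ty":0,"tz":0,"fingers":0},
  {"wx":0,"wy":0,"wz":0.1,"tx":0,"ty":0,"tz":0,"fingers":0},
])

```text
t: 22.9
tool_pos: [0.4457, -0.0822, 0.1007]
eef_rot: [0.001, 0.727, 0.686, 0.0]
ft_force: [0.6, -0.0, -1.2]
gripper_width: 0.137
```

>>> step_arm([
  {"wx":0,"wy":0,"wz":0,"tx":0,"ty":0,"tz":0,"fingers":0},
  {"wx":0,"wy":0,"wz":0,"tx":0,"ty":0,"tz":0,"fingers":0},
])

```text
t: 23.1
tool_pos: [0.4452, -0.0822, 0.1006]
eef_rot: [0.0, 0.73, 0.684, 0.0]
ft_force: [-0.4, -0.1, -0.7]
gripper_width: 0.135
```

```bash
python3 -c "
from h import *
st()"
```

```text
t 23.1 tcp [445.2 -82.2 100.6] ydir -3.73 z [ 5.e-04 -5.e-04 -1.e+00] F [-0.4 -0.1 -0.7] g 0.135
```

>>> step_arm([
  {"wx":0,"wy":0,"wz":0.085,"tx":0.3,"ty":0.5,"tz":-15,"fingers":0},
  {"wx":0,"wy":0,"wz":0.08,"tx":0,"ty":0,"tz":-25,"fingers":0},
  {"wx":0,"wy":0,"wz":0,"tx":0,"ty":0,"tz":-25,"fingers":0},
  {"wx":0,"wy":0,"wz":0,"tx":0,"ty":0,"tz":-15,"fingers":0},
  {"wx":0,"wy":0,"wz":0,"tx":0,"ty":0,"tz":0,"fingers":0},
  {"wx":0,"wy":0,"wz":0,"tx":0,"ty":0,"tz":0,"fingers":0},
])

```text
t: 23.7
tool_pos: [0.4453, -0.0818, 0.0207]
eef_rot: [0.0, 0.67, 0.742, -0.0]
ft_force: [0.2, 0.2, -0.3]
gripper_width: 0.139
```

```bash
python3 sp2.py r1
```

```text
t 23.7 tcp [445.3 -81.8  20.7] ydir 5.79 z [ 2.e-04 -7.e-04 -1.e+00] F [ 0.2  0.2 -0.3] g 0.139
pred [435.1  19.2] 95.79
top 0 [432.8  19.9] 96.0 -119.0
top -0.006 [432.9  19.8] 96.3 -119.2
top 0.006 [432.7  19.8] 95.7 -118.4
scene 0 [437.1  18.6] 94.9 -119.9
scene -0.006 [431.6  18.2] 94.7 -119.9
scene 0.006 [442.9  18.4] 96.1 -119.9
```

Aligned exactly over its first place; lowering and watching the force.

>>> step_arm([
  {"wx":0,"wy":0,"wz":0,"tx":0,"ty":0,"tz":-8,"fingers":0},
  {"wx":0,"wy":0,"wz":0,"tx":0,"ty":0,"tz":-6,"fingers":0},
  {"wx":0,"wy":0,"wz":0,"tx":0,"ty":0,"tz":-4,"fingers":0},
  {"wx":0,"wy":0,"wz":0,"tx":0,"ty":0,"tz":-2,"fingers":0},
  {"wx":0,"wy":0,"wz":0,"tx":0,"ty":0,"tz":-1.2,"fingers":0},
  {"wx":0,"wy":0,"wz":0,"tx":0,"ty":0,"tz":0,"fingers":0},
  {"wx":0,"wy":0,"wz":0,"tx":0,"ty":0,"tz":0,"fingers":0},
])

```text
t: 24.5
tool_pos: [0.4451, -0.0817, -0.0006]
eef_rot: [0.0, 0.67, 0.742, 0.0]
ft_force: [0.2, 0.3, -1.7]
gripper_width: 0.138
```

>>> step_arm([
  {"wx":0,"wy":0,"wz":0,"tx":0,"ty":0,"tz":-0.6,"fingers":0},
  {"wx":0,"wy":0,"wz":0,"tx":0,"ty":0,"tz":0,"fingers":0},
  {"wx":0,"wy":0,"wz":0,"tx":0,"ty":0,"tz":0,"fingers":20},
  {"wx":0,"wy":0,"wz":0,"tx":0,"ty":0,"tz":0,"fingers":35},
  {"wx":0,"wy":0,"wz":0,"tx":0,"ty":0,"tz":0,"fingers":55},
  {"wx":0,"wy":0,"wz":0,"tx":0,"ty":0,"tz":0,"fingers":55},
  {"wx":0,"wy":0,"wz":0,"tx":0,"ty":0,"tz":0,"fingers":55},
])

```text
t: 25.2
tool_pos: [0.4449, -0.0816, -0.0013]
eef_rot: [0.0, 0.67, 0.742, -0.0]
ft_force: [-0.3, 1.9, -0.1]
gripper_width: 0.547
```

>>> step_arm([
  {"wx":0,"wy":0,"wz":0,"tx":0,"ty":0,"tz":10,"fingers":55},
  {"wx":0,"wy":0,"wz":0,"tx":0,"ty":0,"tz":30,"fingers":55},
  {"wx":0,"wy":0,"wz":0,"tx":0,"ty":0,"tz":40,"fingers":55},
  {"wx":0,"wy":0,"wz":0,"tx":0,"ty":0,"tz":40,"fingers":55},
  {"wx":0,"wy":0,"wz":0,"tx":-20,"ty":-45,"tz":30,"fingers":55},
  {"wx":0,"wy":0,"wz":0,"tx":-20,"ty":-45,"tz":0,"fingers":55},
  {"wx":0,"wy":0,"wz":0,"tx":0,"ty":-45,"tz":0,"fingers":55},
  {"wx":0,"wy":0,"wz":0,"tx":0,"ty":-45,"tz":0,"fingers":55},
])

```text
t: 26.0
tool_pos: [0.4076, -0.2568, 0.1461]
eef_rot: [0.001, 0.67, 0.743, 0.001]
ft_force: [1.4, 0.8, 0.2]
gripper_width: 0.552
```

>>> step_arm([
  {"wx":0,"wy":0,"wz":0,"tx":0,"ty":-45,"tz":0,"fingers":55},
  {"wx":0,"wy":0,"wz":0,"tx":0,"ty":0,"tz":0,"fingers":55},
  {"wx":0,"wy":0,"wz":0,"tx":0,"ty":0,"tz":0,"fingers":55},
  {"wx":0,"wy":0,"wz":0,"tx":0,"ty":0,"tz":0,"fingers":55},
])

```text
t: 26.4
tool_pos: [0.4079, -0.2992, 0.1448]
eef_rot: [-0.0, 0.67, 0.743, 0.001]
ft_force: [0.5, -0.4, 0.7]
gripper_width: 0.549
```

```bash
python3 brd.py e1 .020 .650 .0188; python3 - <<'E'
from h import *
o=[]
for n in("top","scene"):
    I=cv2.cvtColor(cv2.imread(f"pics/{n}_e1.png"),cv2.COLOR_BGR2RGB);J=cv2.cvtColor(cv2.imread(f"pics/{n}0.png"),cv2.COLOR_BGR2RGB)
    for a in(I,J):
        for E in(SPA,rect(-37,37,-19,19,2.5)):
            x,f=fit(E,[.4351,.0192,1.672],.003,{n:a});print(n,np.round(x[:2]*1000,1),round(np.degrees(x[2]),1),round(f))
    o.append(cv2.resize(cv2.cvtColor(I,cv2.COLOR_RGB2BGR)[125:245,290:420] if n=="top" else cv2.cvtColor(I,cv2.COLOR_RGB2BGR)[190:310,235:365],None,fx=3,fy=3,interpolation=2))
    for nm,rc in(("sink",(155,259) if n=="top" else (264,415)),("bottle",(161,301)if n=="top" else(255,360)),("reel",(158,390)if n=="top" else(277,252)),("meter",(233,225)if n=="top" else(203,424)),("drv",(243,450)if n=="top" else(208,191))):
        r,c=rc;d=np.abs(I[r-12:r+13,c-12:c+13].astype(int)-J[r-12:r+13,c-12:c+13]).max(2);print(nm,(d>40).sum(),end=" ")
    print()
cv2.imwrite("pics/e.png",np.hstack(o))
E
```

```text
t 26.4 tcp [ 407.9 -299.2  144.8] ydir 5.93 z [ 1.0e-04  1.3e-03 -1.0e+00] F [ 0.5 -0.4  0.7] g 0.549
spat [ 397.4 -198.2] 95.93 blade z 148.7
top [654.2  21. ] [52.1 66.9] 11.5
scene [650.6  18.6] [57.4 66.9] 12.6
top [432.4  19.2] 96.1 -112
top [432.8  20. ] 96.2 -119
top [432.8  19.3] 95.7 -111
top [432.6  19.7] 96.3 -120
sink 0 bottle 0 reel 0 meter 36 drv 64 
scene [437.4  17.8] 97.1 -108
scene [436.9  19. ] 93.0 -119
scene [437.2  18.3] 97.3 -108
scene [436.4  19.1] 94.1 -119
sink 0 bottle 0 reel 0 meter 0 drv 238
```

View pics/e.png

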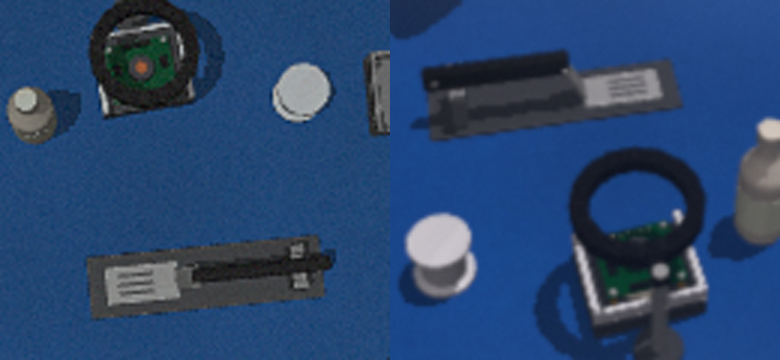

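```bash
python3 -c "
from bench import close_job
print(close_job())"
```

```text
the job is handed in; nothing more can be done
None
```

The coil board is standing on the inspection stage and the spatula is back on its rest. I handed the job in at about 26 s of robot time, and no verdict came back.

**Last checks**
- **Board:** in the scene camera its middle is within about 1 mm of the stage's along x and y. It is square to about 1°. In the top camera the ring lamp partly hides the board, so its centre there is not usable, but the angle agrees.
- **Spatula:** it lies within about 1 mm and 1° of its first pose in both cameras, with the handle in the notch and the blade on the plate.
- **Bottle, reel and other board:** the picture patches around them are unchanged.
- **Meter:** its patch changed slightly in the top camera and not at all in the scene camera. I take that to be the arm's moved shadow.
- **Screwdriver:** its picture patch did change. I put that down to the arm and its shadow over it, since nothing came low enough to touch it, but I did not see it clear of the arm.

**What went wrong or disagreed**
- **First grasp:** it closed on air above the handle. In the pictures the fingertips sit about 35 mm higher than the reported tool position, so I corrected for that and the second grasp held.
- **Cameras:** they disagreed by about 5 mm along x. I calibrated both against the gripped spatula.

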